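# Feed a strip up to the sprung stop with a push stick

## Task

Lay the plain wooden strip in the open infeed of the guide jig, then take the push stick and feed the strip with it through the guarded channel until it has clearly pressed in the sprung plunger of the stop, about half way, never pushing the plunger to its end, and leave the strip there. Then take the stick out and lay it down on its underside on the bench, clear of the jig, and leave everything else where it is.

Things in the scene. Friction and masses are not known exactly. Their poses are not given: they have to be found in the camera images.
- jig: Guide jig fixed to the bench: plywood base 370 x 90 x 12 mm. Origin at bench level, in the middle of the channel's width; x = feed direction, y across, z up (all jig figures below in this frame). Base spans x -170 to +200, y -60 to +30 mm. Channel floor 12 mm above the bench. A straight fence, inner face y = +14 mm, runs all along.
- infeed (a point): Middle of the open infeed (jig x -95, y -4 mm, on the channel floor; axes as the jig). The infeed spans jig x -170 to -20 mm between rails only 7 mm high above the floor, 10 to 12 mm thick: fence face at y +14, other rail's face at y -24 mm, tapering in from x -60 to y -17 mm at x -15.
- guard (a point): Entry of the guarded channel (jig x -20, y 0 mm, on the floor; axes as the jig). Wooden housing from jig x -20 to +80, y -47 to +28 mm, with a clear fixed guard over it (30 mm above the floor, its top 46 mm above the bench): no room for fingers. Beyond is an open outfeed, rails 7 mm high.
- shoe_face (a point): White sprung shoe inside the housing, on the -y side, pushing the strip onto the fence with about 7 N, so that the strip drags (about 5 to 16 N to push) and stays where it is left. Point: middle of its flat face (jig x 40, y -10 mm when free). Ramp from jig x -10 to +20, flat to +60 mm; it yields up to 9 mm.
- strip: Plain light-wood strip to be fed, 100 (its x) x 28 (y) x 22 mm (z), about 45 g, lying on the bench; origin at the centre of its underside. Both ends are alike. It fits the housing with 3 mm to spare.
- stick: Wooden push stick, about 100 g: bar 180 x 20 x 18 mm high with an upright handle block 50 (x) x 20 (y) mm, its top 62 mm above the underside. Origin on the underside below the middle of the handle; x points to the flat pushing nose, 130 mm ahead of the origin; the heel is 50 mm behind it. Stands on its underside on the bench.
- plunger (a joint): Steel sprung plunger (20 mm round face) of the aluminium stop block in the outfeed, facing the oncoming strip. Value: how far it is pressed, 0 free, 0.016 m bottomed; 1 N to start, 0.5 N more per mm. The block is clamped elsewhere each time: the free face is 100 to 130 mm ahead of the jig's origin along x; no pose is given, see or feel it.
- offcut: Bystander, leave alone: short chunky wooden offcut, 70 x 45 x 26 mm. Origin at its underside.
- slat: Bystander, leave alone: thin brown slat, 160 x 30 x 8 mm. Origin at its underside.
- glue: Bystander, leave alone: square white glue bottle with a spout, 65 mm wide, 182 mm tall. Origin at its underside.
- jar: Bystander, leave alone: square green jar, 70 mm wide, 107 mm tall. Origin at its underside.
- tape: Bystander, leave alone: tape measure, about 66 x 34 x 62 mm. Origin at its underside.
- hammer: Bystander, leave alone: hammer lying down. Origin at its underside.
- driver: Bystander, leave alone: screwdriver lying down. Origin at its underside.
- block: Bystander, leave alone: wooden block, 130 x 65 x 55 mm. Origin at its underside.
Things that resemble listed ones, but are neither listed nor needed, are in the scene too. Leave any orange or purple look-alike of the stick alone.

How it is judged:
By the outcome, as a careful person would: the job done as asked, in the order asked, and still so for the second after the job is handed in, with the robot touching nothing.
It also fails if it takes over 61 s, if anything falls off the work surface, if the arm or the gripper's body presses on something with over 40 N, if the wrist force passes 120 N, or if a joint passes its speed limit or range.

## Robot

A 6-joint arm with a two-finger parallel gripper is mounted at the origin on the work surface. World frame = base frame: x ahead of the robot, y to its left, z up, the work surface at z = 0. Lengths are in m, angles in rad, forces in N, time in s.
With the tool pointing down it reaches from about 0.35 to 0.775 m from the base axis. Payload 7.3 kg.
Tool frame: the origin (TCP) lies between the finger pads; the fingertips stand 19 mm ahead of it and the grasp point (between the pads) is the TCP; z points along the fingers, y is the line along which they close (so a half turn about z gives the same grasp; the last joint's range is limited). The gripper opens to 92 mm and grips with 3 to 60 N. Pads are 19 mm wide; open, the fingers measure 130 mm over their backs; the gripper's body (75 mm by 190 mm) begins 47 mm behind the grasp point.
Start: joints at [1.168, 0.342, 1.524, -0, 1.275, -0.146], TCP at [0.133, 0.508, 0.246] pointing down, gripper open.
Joint ranges: [-2.53, 2.53], [-0.77, 2.02], [0.04, 2.7], [-1, 4.14], [0.28, 2.66], [-3.11, 3.11]. Speed limits (rad/s): [2.57, 2.57, 3.14, 3.14, 3.14, 3.14].

## Interface

Orientations are given as a rotation vector (axis times angle).
In Python, from station import r, optics, order gives the robot as it stands.
- The arm moves only by the tool arm_command, never from a script. Its argument "steps" is text: rows parted by semicolons, each of 5 numbers parted by spaces: the shift along the tool's x, y, z normalised to -1 to 1, where 1 is 0.5 m, then the turn about the tool's z normalised to -1 to 1, where 1 is 60 degrees, then the finger opening in mm, from 0 to 91.8. In form: x y z spin claw; .... A call has exactly 5 rows; each row is the pose to reach, as a shift and turn from the pose commanded when the call began, along the tool's axes at that moment; what a row does not reach only later rows make up. A row lasts 1/10 s, in which the tool goes at most 50 mm and 8.59 degrees, less where a joint would pass 70% of its speed; a pose out of reach is approached as far as the arm can. A call with a number of a shift or a turn outside -1 to 1 is refused whole. A call with a gripper value outside its range is refused whole. The fingers move at their own pace and stop on an object; "newtons" is the grip in N (left out, the last holds). Time passes only in rows, so rows that repeat a pose let the fingers close, or fill a call up. It gives the time, the measured TCP pose, the force, the opening and the grip force at its end, in the units of the state.
- r.observe(): the state, without advancing time (a new reading comes with each control period).
- optics.snapshot(name): name is "side" or "top" or "wrist"; returns the picture (400x640x3 uint8, red, green, blue); there is no depth.
- optics.camera_params(name): a dict with "fov_y" (degrees; the focal length in pixels is half the picture's height over the tangent of half this angle, whatever the lens; pixels are square), "cx", "cy" (the principal point, pixels), "D" ([k1, k2, p1, p2, k3] as OpenCV has them; the pictures are not rectified), "position" and "rotation" of the camera in the world. Camera axes: x right, y up, looking along -z (the intrinsics and any distortion apply to the point x, -y, -z); pixel columns grow to the right and rows downward; lengths in m; the calibration is good to about 2 mm. A picture is of the moment at which its call begins: read the wrist's pose just before it. camera_params takes no time and is no camera call; for the wrist camera it gives the pose at the moment of the call.
- order.close_job(): hands the job in; it is judged then, once.
The state is a dict: "time_s": time; "joint_pos": joint angles; "qvel": joint speeds; "effort": joint torques, N m; "tcp_pos": TCP position; "ee_rot": TCP orientation; "wrist_force": force on the tool from outside, world axes, zero at the start; "wrist_torque": the same for the moment, N m; "opening": finger opening in m; "grip_force": force on a finger pad.
Only numpy, scipy, OpenCV 4.12 (cv2) and the standard library are available. Lean on these libraries where they do the work, as an engineer would, in place of code of your own. Each camera call takes 0.05 s, during which the arm holds its last target. There are 200 camera calls.

## Working session

There is one attempt and no reset: what is moved stays moved. The work goes in short steps, Python scripts to look and compute and a tool call to move; the robot and the scene stay as the last step left them, time stands still between calls to the robot, and variables do not carry over. Pictures are saved under pics/ and viewed, at most 10 in all, crops included, and the job is handed in when it is done.

Besides the shell and the picture viewer there is one more tool, called after ">>>" in YAML: its name, and indented under it one key for each argument. arm_command: Moves the arm, as the interface text tells. Its arguments: {"type":"object","properties":{"steps":{"type":"string"},"newtons":{"type":"number"}},"required":["steps"]}

```bash
mkdir -p pics; ls; python3 - <<'E'
from station import r, optics, order
import cv2
for n in ["top","side"]:
    im=optics.snapshot(n); cv2.imwrite(f"pics/{n}0.png",im[:,:,::-1])
    p=optics.camera_params(n); print(n,p)
print(optics.camera_params("wrist")); s=r.observe(); print(s)
E
```

```text
pics
top {'fov_y': 43.47837598900725, 'cx': 318.6283078442121, 'cy': 200.87236671480701, 'D': array([0.00083143, 0.        , 0.        , 0.        , 0.        ]), 'position': array([ 0.38155551, -0.02516302,  1.72569151]), 'rotation': array([ 0.0650474 , -0.07475976, -1.5938305 ])}
side {'fov_y': 46.876603343242245, 'cx': 318.68472857090654, 'cy': 200.98676036421196, 'D': array([0.04227222, 0.        , 0.        , 0.        , 0.        ]), 'position': array([0.46606776, 1.11802886, 1.02322123]), 'rotation': array([ 0.00738618, -1.28529329, -2.80223931])}
{'fov_y': 70.45188633743021, 'cx': 320.8414000057523, 'cy': 195.0908224688092, 'D': array([-0.03307146,  0.        ,  0.        ,  0.        ,  0.        ]), 'position': array([0.0582291 , 0.5277575 , 0.38342383]), 'rotation': array([-0.24472361, -0.18740201,  1.30493827])}
{'time_s': 0.1, 'joint_pos': array([ 1.16797891e+00,  3.42641822e-01,  1.52490852e+00, -3.21482396e-05,
        1.27538369e+00, -1.46019680e-01]), 'qvel': array([-0.00014892, -0.00093229, -0.00027401, -0.0008849 ,  0.00059961,
       -0.00094949]), 'effort': array([ 3.03854620e-03, -4.31999052e+01, -2.44696641e+01,  7.20078265e-02,
        5.25800907e-02, -3.03354909e-05]), 'tcp_pos': array([0.13320925, 0.50747964, 0.24512479]), 'ee_rot': array([-4.02212038e-01, -3.11540172e+00,  2.04106631e-03]), 'wrist_force': array([ 0.05533167,  0.14608198, -0.67798318]), 'wrist_torque': array([ 0.00424544,  0.03587651, -0.01057226]), 'grip_force': 0.0, 'opening': 0.09199154119082292}
```

View pics/top0.png

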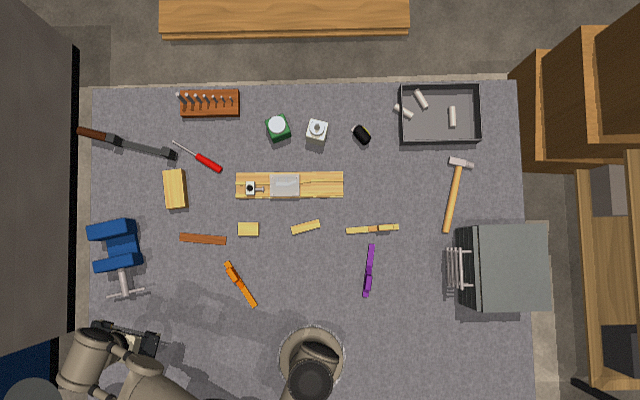

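View pics/side0.png

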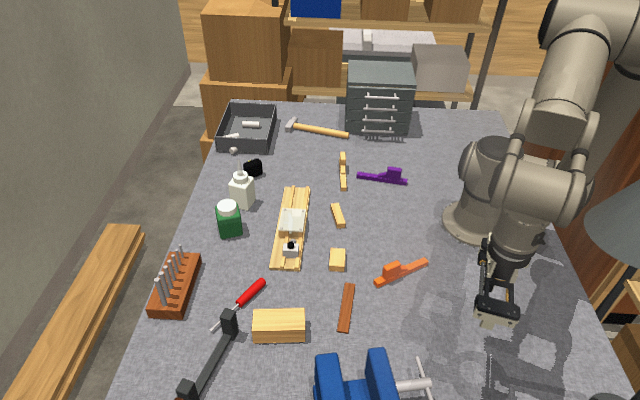

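Top view: the jig runs (235–343, 172–198) with its stop at the left (250,187), so feed is towards image left (+y world). The strip is at (305,227) and the wooden stick at (372,229). The orange (240,284) and purple (368,270) ones are decoys. The side view confirms this. I'll enlarge for measuring.

```bash
cat > h.py <<'E'
import numpy as np, cv2
from scipy.spatial.transform import Rotation as R
from station import r, optics, order
def K(p):
    f=200/np.tan(np.radians(p["fov_y"]/2)); return np.array([[f,0,p["cx"]],[0,f,p["cy"]],[0,0,1]])
def world(p,uv,z):
    "pixels -> points on the plane at height z"
    n=cv2.undistortPoints(np.float64(uv).reshape(-1,1,2),K(p),p["D"])[:,0]
    d=np.c_[n[:,0],-n[:,1],-np.ones(len(n))]@R.from_rotvec(p["rotation"]).as_matrix().T
    return p["position"]+d*((z-p["position"][2])/d[:,2])[:,None]
def pix(p,X):
    c=(np.atleast_2d(X)-p["position"])@R.from_rotvec(p["rotation"]).as_matrix()
    return cv2.projectPoints(c*[1,-1,-1],np.zeros(3),np.zeros(3),K(p),p["D"])[0][:,0]
def tool(target):
    "world target -> shift in tool axes /0.5 from the measured pose"
    s=r.observe(); M=R.from_rotvec(s["ee_rot"]).as_matrix()
    return M.T@(np.array(target)-s["tcp_pos"])/0.5
def snap(n,f,crop=None,k=1):
    p=optics.camera_params(n); im=optics.snapshot(n)[:,:,::-1]
    if crop: x0,x1,y0,y1=crop; im=im[y0:y1,x0:x1]
    cv2.imwrite("pics/"+f,cv2.resize(im,None,fx=k,fy=k,interpolation=cv2.INTER_CUBIC)); return p
E
python3 - <<'E'
from h import *
im=cv2.imread("pics/top0.png")[165:240,225:405]
cv2.imwrite("pics/c1.png",cv2.resize(im,None,fx=4.4,fy=4.4,interpolation=cv2.INTER_CUBIC))
E
```

```text
(no output)
```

View pics/c1.png

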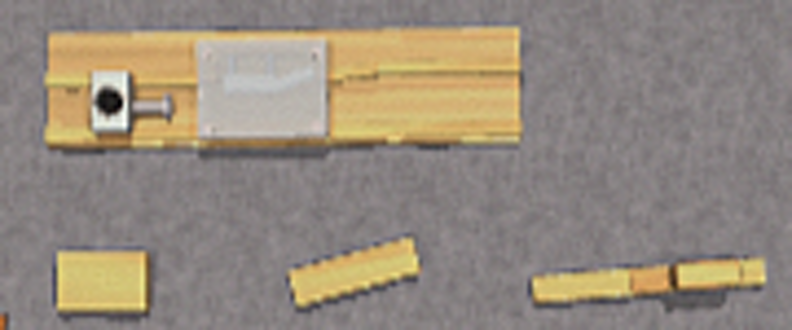

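The crop shows the jig base corners at (48,33), (520,28), (520,143) and (46,145), and the plunger face at about (172,106). The strip's ends are (297,288) and (414,256). The stick's nose is (533,288), its handle top (675–742) and its heel (765,272).

```bash
python3 - <<'E'
from h import *
np.set_printoptions(precision=4,suppress=True)
p=optics.camera_params("top"); f=lambda L,z: world(p,np.array(L)/4.4+[225,165]-.4,z)
print("jig",f([(48,33),(520,28),(520,142),(46,145)],.012))
print("plunger face",f([(173,106)],.025), "guard", f([(197,40),(327,40),(327,137),(197,137)],.046))
s=f([(290,270),(408,237),(419,272),(300,307)],.022); print("strip",s,s.mean(0))
print("stick nose",f([(533,277),(533,301)],.018),"heel",f([(765,259),(765,285)],.018),"handle top",f([(675,264),(742,259),(742,287),(675,291)],.062))
E
```

```text
jig [[ 0.6402  0.2462  0.012 ]
 [ 0.6354 -0.1234  0.012 ]
 [ 0.5456 -0.1208  0.012 ]
 [ 0.5521  0.2486  0.012 ]]
plunger face [[0.5788 0.148  0.025 ]] guard [[0.6269 0.1267 0.046 ]
 [0.6246 0.027  0.046 ]
 [0.5498 0.0285 0.046 ]
 [0.5521 0.1279 0.046 ]]
strip [[ 0.4498  0.06    0.022 ]
 [ 0.473  -0.0316  0.022 ]
 [ 0.4458 -0.0395  0.022 ]
 [ 0.4211  0.0528  0.022 ]] [0.4474 0.0104 0.022 ]
stick nose [[ 0.44   -0.1275  0.018 ]
 [ 0.4215 -0.127   0.018 ]] heel [[ 0.4495 -0.3076  0.018 ]
 [ 0.4294 -0.3068  0.018 ]] handle top [[ 0.4457 -0.2323  0.062 ]
 [ 0.4482 -0.283   0.062 ]
 [ 0.4271 -0.2822  0.062 ]
 [ 0.4253 -0.2316  0.062 ]]
```

Everything matches the given sizes. The jig origin is at about (0.578, 0.048), with its x axis tilted 0.015 rad from world +y, and the plunger face is at jig x of about 100 mm. Next I move above the strip.

>>> arm_command:
  steps: "-0.86 -0.80 0.1 1 92; -0.86 -0.80 0.1 1 91; -0.86 -0.80 0.1 1 91; -0.86 -0.80 0.1 1 91; -0.86 -0.80 0.1 1 91"
  newtons: 20

```text
time_s: 0.6
tcp_pos: [0.267, 0.2956, 0.2242]
ee_rot: [-1.523, -2.748, 0.0]
wrist_force: [0.9, 0.3, -0.4]
opening: 0.0912
grip_force: 0.0
```

```bash
cat >> h.py <<'E'
def go(x,y,z,a):
    "normalised shift and spin to reach x,y,z with tool y at world angle a (degrees)"
    s=r.observe(); M=R.from_rotvec(s["ee_rot"]).as_matrix(); b=np.degrees(np.arctan2(M[1,1],M[0,1]))
    print("rows",np.round(tool([x,y,z]),4),"spin",round((b-a)/60,4),"now",s["tcp_pos"].round(4),round(b,2),s["time_s"])
E
python3 -c "
from h import *
go(.4474,.0104,.15,14.7)"
```

```text
rows [-0.6749  0.0037  0.1484] spin 0.2884 now [0.267  0.2956 0.2242] 32.01 0.6
```

>>> arm_command:
  steps: "-0.675 0.004 0.05 0.288 91; -0.675 0.004 0.1 0.288 91; -0.675 0.004 0.148 0.288 91; -0.675 0.004 0.148 0.288 91; -0.675 0.004 0.148 0.288 91"

```text
time_s: 1.1
tcp_pos: [0.3991, 0.0897, 0.1745]
ee_rot: [1.912, 2.493, 0.001]
wrist_force: [0.3, 0.7, 0.5]
opening: 0.0907
grip_force: 0.0
```

>>> arm_command:
  steps: "-0.175 0 0 0 91; -0.175 0 0 0 91; -0.175 0 0 0 91; -0.175 0 0 0 91; -0.175 0 0 0 91"

```text
time_s: 1.6
tcp_pos: [0.4207, 0.0079, 0.1747]
ee_rot: [-1.91, -2.493, 0.0]
wrist_force: [0.1, 0.5, -0.3]
opening: 0.0908
grip_force: 0.0
```

```bash
python3 -c "
from h import *
go(.4474,.0104,.15,14.7)
p=snap('wrist','w1.png')
s=np.array([[.4498,.06,.022],[.473,-.0316,.022],[.4458,-.0395,.022],[.4211,.0528,.022]]);print(pix(p,s).round(1))
np.save('pics/p1.npy',p,allow_pickle=True)"
```

```text
rows [-0.0092  0.0529  0.0494] spin 0.0061 now [0.4207 0.0079 0.1747] 15.07 1.6
[[362.5 147.3]
 [357.7 232.5]
 [332.3 233. ]
 [333.6 146.7]]
```

View pics/w1.png

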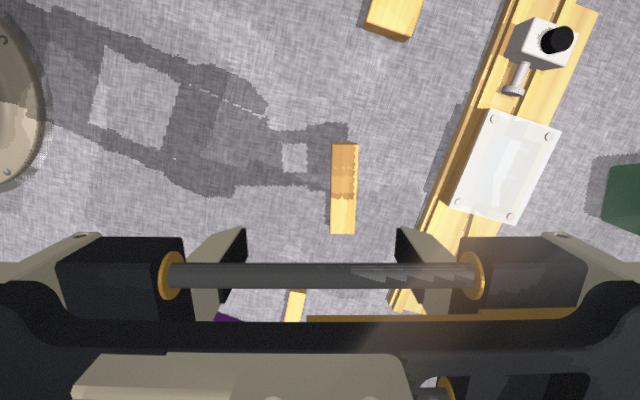

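Wrist view: the strip's top spans (331,143)–(358,143) to (331,234)–(356,234), close to the prediction. The plunger face is at about (514,93), and the guard corners are (492,109), (561,130), (514,225) and (447,201).

```bash
python3 -c "
from h import *
np.set_printoptions(precision=4,suppress=True)
p=np.load('pics/p1.npy',allow_pickle=True).item()
s=world(p,[(331,143),(358,143),(356,234),(331,234)],.022);print(s,s.mean(0))
print('pl',world(p,[(514,93)],.025),'guard',world(p,[(492,109),(561,130),(514,225),(447,201)],.046))
c=s.mean(0);go(c[0],c[1],.029,14.7)"
```

```text
[[ 0.4175  0.0557  0.022 ]
 [ 0.4441  0.0629  0.022 ]
 [ 0.4717 -0.0338  0.022 ]
 [ 0.4447 -0.0411  0.022 ]] [0.4445 0.0109 0.022 ]
pl [[0.5766 0.15   0.025 ]] guard [[0.5499 0.1266 0.046 ]
 [0.6222 0.1274 0.046 ]
 [0.6207 0.0274 0.046 ]
 [0.5429 0.0333 0.046 ]]
rows [-0.0073  0.0475  0.2916] spin 0.007 now [0.4207 0.0082 0.1748] 15.12 1.65
```

>>> arm_command:
  steps: "-0.008 0.048 0.1 0 70; -0.008 0.048 0.18 0 70; -0.008 0.048 0.25 0 60; -0.008 0.048 0.29 0 60; -0.008 0.048 0.29 0 60"

```text
time_s: 2.15
tcp_pos: [0.4433, 0.011, 0.0277]
ee_rot: [-1.906, -2.491, 0.004]
wrist_force: [0.2, 0.2, 0.6]
opening: 0.0607
grip_force: 0.0
```

>>> arm_command:
  steps: "0 0 0 0 20; 0 0 0 0 20; 0 0 0 0 20; 0 0 0 0 20; 0 0 0 0 20"

```text
time_s: 2.65
tcp_pos: [0.4458, 0.0095, 0.0306]
ee_rot: [1.911, 2.492, 0.001]
wrist_force: [-1.2, 0.7, 5.7]
opening: 0.0275
grip_force: 20.0
```

>>> arm_command:
  steps: "0 0 -0.05 0 20; 0 0 -0.1 0 20; 0 0 -0.15 0 20; 0 0 -0.16 0 20; 0 0 -0.16 0 20"

```text
time_s: 3.15
tcp_pos: [0.4457, 0.0094, 0.1104]
ee_rot: [1.911, 2.491, 0.002]
wrist_force: [-0.1, 0.0, -0.3]
opening: 0.0278
grip_force: 20.0
```

```bash
python3 -c "
from h import *
s=r.observe();print(s['opening'],s['grip_force'],s['wrist_force'])
go(.577,-.050,.09,-0.9)"
```

```text
0.027775383066266757 19.97256428003311 [-0.07730268  0.0137647  -0.33316936]
rows [-0.1828  0.2227  0.0414] spin 0.2654 now [0.4457 0.0094 0.1104] 15.03 3.15
```

>>> arm_command:
  steps: "-0.183 0.223 0 0.265 20; -0.183 0.223 0 0.265 20; -0.183 0.223 0.02 0.265 20; -0.183 0.223 0.04 0.265 20; -0.183 0.223 0.04 0.265 20"

```text
time_s: 3.65
tcp_pos: [0.5749, -0.0498, 0.0862]
ee_rot: [-2.235, -2.2, 0.006]
wrist_force: [-1.0, -0.0, -1.2]
opening: 0.0276
grip_force: 20.0
```

```bash
python3 -c "
from h import *
p=snap('wrist','w2.png');np.save('pics/p2.npy',p,allow_pickle=True)
go(.577,-.050,.043,-0.9)"
```

```text
rows [-0.0011  0.0052  0.0886] spin 0.0005 now [ 0.5747 -0.0495  0.0873] -0.87 3.7
```

View pics/w2.png

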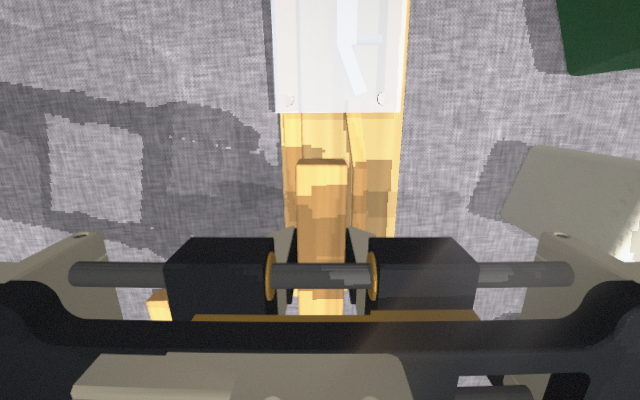

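The view shows the strip's front end at (297–346,163), above the infeed. The guard's front edge runs from (274,112) to (404,112), and the fence inner edge is near (302,130).

```bash
python3 -c "
from h import *
np.set_printoptions(precision=4,suppress=True)
p=np.load('pics/p2.npy',allow_pickle=True).item()
zs=.0865-.030
print('strip top front',world(p,[(297,163),(346,163)],zs+.022))
print('guard',world(p,[(275,112),(404,112)],.046))
print('fence',world(p,[(302,120),(301,150)],.019))
print(pix(p,[[.578-.014+.015*x,.048+x,.019] for x in (-.03,-.05)]).round(1),pix(p,[[.578+.06+.015*x,.048+x,.012] for x in (-.03,-.10)]).round(1))
im=cv2.imread('pics/w2.png')[95:235,260:430];cv2.imwrite('pics/c2.png',cv2.resize(im,None,fx=4.2,fy=4.2,interpolation=cv2.INTER_CUBIC))"
```

```text
strip top front [[0.5623 0.0019 0.0785]
 [0.5878 0.0015 0.0785]]
guard [[0.547  0.0278 0.046 ]
 [0.6254 0.0267 0.046 ]]
fence [[0.5613 0.0221 0.019 ]
 [0.5599 0.001  0.019 ]]
[[305.3 125.9]
 [305.7 154.1]] [[407.1 124.1]
 [399.8 214.3]]
```

View pics/c2.png

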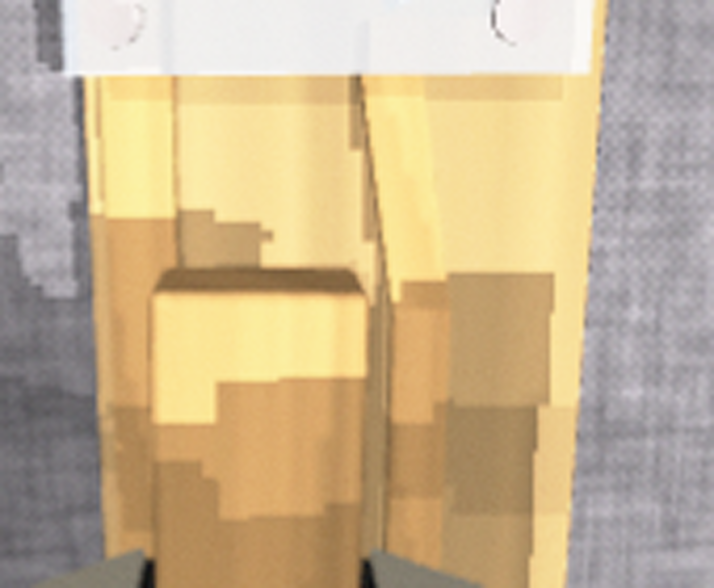

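>>> arm_command:
  steps: "-0.001 0.0045 0.02 0 20; -0.001 0.0045 0.05 0 20; -0.001 0.0045 0.075 0 20; -0.001 0.0045 0.087 0 20; -0.001 0.0045 0.087 0 20"

```text
time_s: 4.2
tcp_pos: [0.5782, -0.0501, 0.0455]
ee_rot: [-2.237, -2.204, 0.002]
wrist_force: [-0.2, 0.1, -1.4]
opening: 0.028
grip_force: 20.0
```

>>> arm_command:
  steps: "0 0 0.004 0 20; 0 0 0.006 0 20; 0 0 0.006 0 20; 0 0 0.006 0 20; 0 0 0.006 0 20"

```text
time_s: 4.7
tcp_pos: [0.5792, -0.0505, 0.0436]
ee_rot: [2.238, 2.204, 0.001]
wrist_force: [-0.9, 1.1, -0.5]
opening: 0.0278
grip_force: 20.0
```

>>> arm_command:
  steps: "0 0 0.002 0 28; 0 0 0.002 0 46; 0 0 0.002 0 46; 0 0 0.002 0 46; 0 0 0.002 0 46"

```text
time_s: 5.2
tcp_pos: [0.5791, -0.0505, 0.0424]
ee_rot: [-2.238, -2.205, -0.0]
wrist_force: [-0.0, 0.2, -0.3]
opening: 0.0459
grip_force: 0.0
```

>>> arm_command:
  steps: "0 0 -0.04 0 46; 0 0 -0.1 0 46; 0 0 -0.18 0 60; 0 0 -0.22 0 60; 0 0 -0.22 0 60"

```text
time_s: 5.7
tcp_pos: [0.5809, -0.0508, 0.1559]
ee_rot: [2.234, 2.201, 0.006]
wrist_force: [0.4, 0.8, -0.3]
opening: 0.0594
grip_force: 0.0
```

```bash
python3 -c "
from h import *
go(.4366,-.2573,.12,2.75)
p=snap('top','c3.png',(225,405,165,240),4.4)"
```

```text
rows [-0.4172 -0.2828  0.0704] spin -0.0602 now [ 0.5809 -0.0508  0.1559] -0.86 5.7
```

View pics/c3.png

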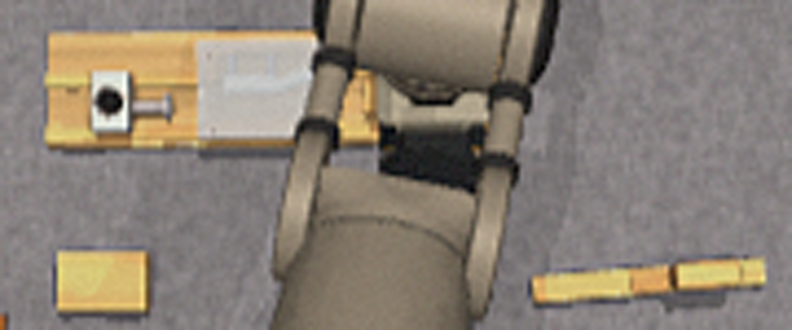

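The arm hides the infeed in this view; the stick is unmoved at (533–765, 272–288). I'll fetch it and check the strip from there.

>>> arm_command:
  steps: "-0.417 -0.283 0.0 -0.06 60; -0.417 -0.283 0.0 -0.06 60; -0.417 -0.283 0.02 -0.06 60; -0.417 -0.283 0.07 -0.06 60; -0.417 -0.283 0.07 -0.06 60"

```text
time_s: 6.25
tcp_pos: [0.4364, -0.2522, 0.1179]
ee_rot: [-2.166, -2.273, 0.0]
wrist_force: [1.2, -0.5, 0.4]
opening: 0.0598
grip_force: 0.0
```

```bash
python3 -c "
from h import *
go(.4366,-.2573,.043,2.75)
p=snap('wrist','w3.png');np.save('pics/p3.npy',p,allow_pickle=True)
t=snap('top','c4.png',(225,405,165,240),4.4)
a=cv2.imread('pics/c4.png');b=cv2.imread('pics/w3.png');cv2.imwrite('pics/m4.png',np.vstack([cv2.resize(a,(640,267))[:170],b]))
print(pix(p,[[.4457,-.2323,.062],[.4253,-.2316,.062]]))"
```

```text
rows [-1.030e-02  1.000e-04  1.498e-01] spin -0.0 now [ 0.4364 -0.2522  0.1179] 2.75 6.25
[[336.62052276 195.92934034]
 [308.16111129 193.65152805]]
```

View pics/m4.png

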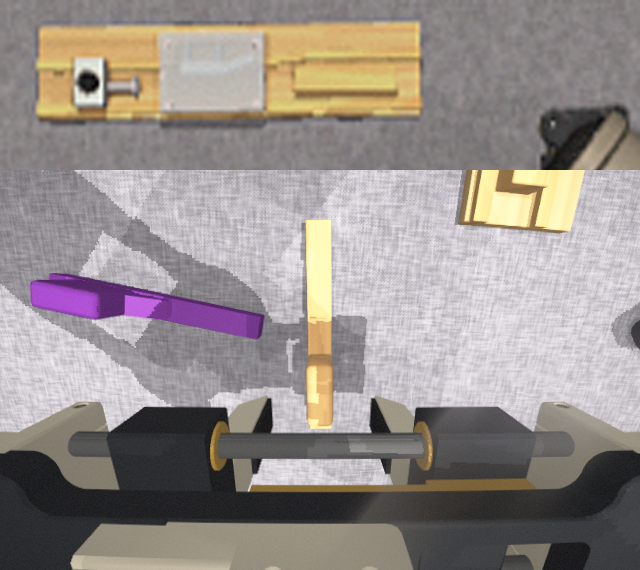

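The strip lies straight in the infeed (top crop, 295–395, 75). The stick is centred between the fingers (handle top at columns 307–332), as predicted. I'll descend and grip it.

>>> arm_command:
  steps: "-0.01 -0.002 0.05 0 60; -0.01 -0.002 0.1 0 60; -0.01 -0.002 0.14 0 60; -0.01 -0.002 0.148 0 60; -0.01 -0.002 0.148 0 60"

```text
time_s: 6.85
tcp_pos: [0.4371, -0.2555, 0.0444]
ee_rot: [-2.165, -2.272, 0.0]
wrist_force: [-0.2, -0.5, 0.4]
opening: 0.0601
grip_force: 0.0
```

>>> arm_command:
  steps: "0 0 0 0 15; 0 0 0 0 10; 0 0 0 0 10; 0 0 0 0 10; 0 0 0 0 10"
  newtons: 45

```text
time_s: 7.35
tcp_pos: [0.4376, -0.2565, 0.0458]
ee_rot: [2.167, 2.273, 0.0]
wrist_force: [0.4, -0.0, -0.3]
opening: 0.0246
grip_force: 0.0
```

>>> arm_command:
  steps: "0 0 -0.05 0 10; 0 0 -0.1 0 10; 0 0 -0.14 0 10; 0 0 -0.14 0 10; 0 0 -0.14 0 10"

```text
time_s: 7.85
tcp_pos: [0.4373, -0.2563, 0.1152]
ee_rot: [2.168, 2.274, 0.0]
wrist_force: [0.1, 0.2, -1.7]
opening: 0.0197
grip_force: 45.0
```

```bash
python3 -c "
from h import *
s=r.observe();print(s['opening'],s['grip_force'],s['wrist_force'])
go(.5735,-.245,.115,-0.9)"
```

```text
0.019665961232136445 44.97515916824341 [ 0.05652613  0.20610372 -1.70701562]
rows [0.0096 0.2732 0.0003] spin 0.0606 now [ 0.4373 -0.2563  0.1152] 2.73 7.85
```

The fingers only closed as the lift began, so I need to check the hold.

```bash
python3 -c "
from h import *
p=optics.camera_params('side')
X=[[.4373-.05*.13,-.2563+.13,.115-.0445],[.4373,-.2563,.115]]
print(pix(p,X))
s=snap('side','s5.png',(290,410,120,200),6)
print(((pix(p,X)-[290,120])*6).round())"
```

```text
[[343.735784   175.40767309]
 [343.13066674 142.92455792]]
[[322. 332.]
 [319. 138.]]
```

View pics/s5.png

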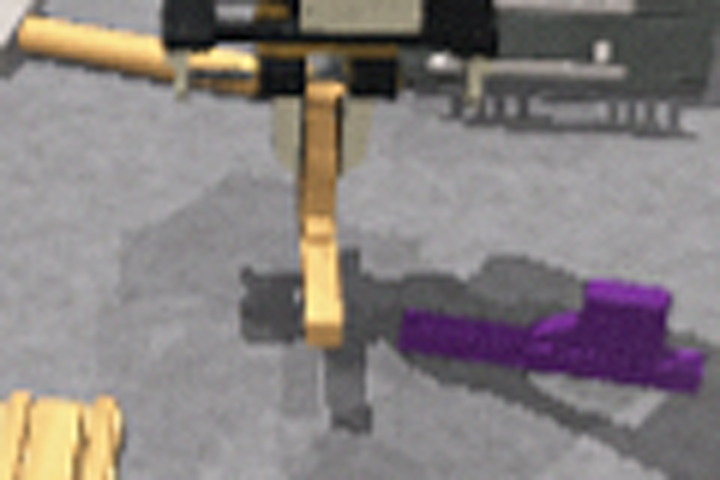

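The nose hangs slightly lower than expected (row 345 against 332), so the stick is pitched or gripped high. I'll set it back down and re-grip.

>>> arm_command:
  steps: "0 0 0.05 0 10; 0 0 0.1 0 10; 0 0 0.11 0 10; 0 0 0.11 0 10; 0 0 0.11 0 10"

```text
time_s: 8.4
tcp_pos: [0.4377, -0.2566, 0.0607]
ee_rot: [2.168, 2.274, 0.0]
wrist_force: [0.6, 0.1, -0.4]
opening: 0.0199
grip_force: 45.0
```

>>> arm_command:
  steps: "0 0 0.004 0 10; 0 0 0.008 0 10; 0 0 0.012 0 10; 0 0 0.012 0 10; 0 0 0.012 0 10"

```text
time_s: 8.9
tcp_pos: [0.4379, -0.2569, 0.0563]
ee_rot: [2.166, 2.272, 0.0]
wrist_force: [-2.3, 1.8, 14.2]
opening: 0.0195
grip_force: 45.0
```

>>> arm_command:
  steps: "0 0 0 0 24; 0 0 0 0 30; 0 0 0 0 34; 0 0 0.012 0 34; 0 0 0.024 0 34"

```text
time_s: 9.4
tcp_pos: [0.4374, -0.2564, 0.0418]
ee_rot: [-2.168, -2.274, -0.0]
wrist_force: [0.0, 0.3, -0.9]
opening: 0.0338
grip_force: 0.0
```

>>> arm_command:
  steps: "0 0 0 0 15; 0 0 0 0 10; 0 0 0 0 10; 0 0 0 0 10; 0 0 0 0 10"

```text
time_s: 9.9
tcp_pos: [0.4374, -0.2564, 0.0424]
ee_rot: [-2.168, -2.274, -0.0]
wrist_force: [-0.3, 0.4, -1.1]
opening: 0.0199
grip_force: 45.0
```

>>> arm_command:
  steps: "0 0 0 0 10; 0 0 0 0 10; 0 0 -0.05 0 10; 0 0 -0.1 0 10; 0 0 -0.12 0 10"

```text
time_s: 10.4
tcp_pos: [0.4383, -0.2571, 0.1044]
ee_rot: [2.165, 2.271, 0.001]
wrist_force: [1.3, 0.0, -1.2]
opening: 0.0197
grip_force: 45.0
```

```bash
python3 -c "
from h import *
s=r.observe();print(s['opening'],s['grip_force'],s['wrist_force'],s['joint_pos'])
go(.5735,-.245,.115,-0.9)"
```

```text
0.019676938859954047 44.99959409236908 [ 1.25473337  0.00572069 -1.1669759 ] [-6.81435693e-01  4.72950312e-01  1.76014642e+00  1.61865985e-04
  9.05175258e-01 -7.29314824e-01]
rows [ 0.0111  0.2713 -0.0206] spin 0.0606 now [ 0.4383 -0.2571  0.1044] 2.74 10.4
```

>>> arm_command:
  steps: "0.011 0.271 -0.02 0.06 10; 0.011 0.271 -0.02 0.06 10; 0.011 0.271 -0.02 0.06 10; 0.011 0.271 -0.02 0.06 10; 0.011 0.271 -0.02 0.06 10"

```text
time_s: 10.9
tcp_pos: [0.5722, -0.2439, 0.1112]
ee_rot: [-2.235, -2.205, 0.001]
wrist_force: [0.0, -0.3, -1.4]
opening: 0.0196
grip_force: 45.0
```

```bash
python3 -c "
from h import *
np.set_printoptions(precision=4,suppress=True)
go(.5735,-.245,.0575,-0.9)
p=snap('wrist','w6.png')
np.save('pics/p6.npy',p,allow_pickle=True)"
```

```text
rows [-0.0023  0.0027  0.1074] spin 0.0017 now [ 0.5722 -0.2439  0.1112] -0.8 10.9
```

View pics/w6.png

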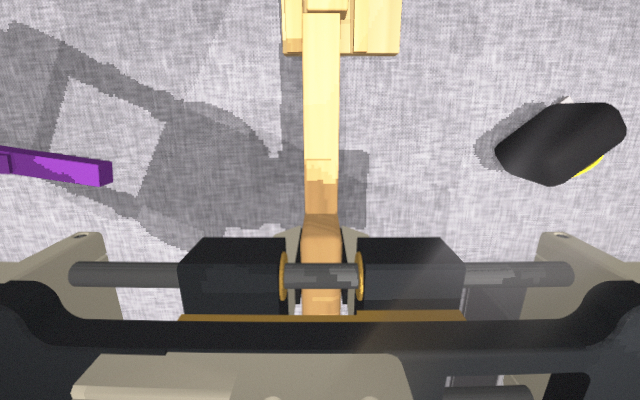

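The stick hangs straight in the gripper, with its nose at (302–341, 12). The jig's rear edge runs from (282,53) to (400,53), and the strip's end lies ahead of the nose. I'll compute the lateral offset from this.

```bash
python3 -c "
from h import *
np.set_printoptions(precision=4,suppress=True)
p=np.load('pics/p6.npy',allow_pickle=True).item()
print('jig rear',world(p,[(282,53),(400,53)],.012),'fence/rail faces?',world(p,[(302,50),(341,50)],.019))
z=.1112-.0424
print('nose',world(p,[(302,12),(341,12)],z+.018),'near',world(p,[(303,150),(339,150)],z+.018))
"
```

```text
jig rear [[ 0.5428 -0.1224  0.012 ]
 [ 0.6335 -0.1235  0.012 ]] fence/rail faces? [[ 0.5587 -0.1219  0.019 ]
 [ 0.5877 -0.1224  0.019 ]]
nose [[ 0.5634 -0.1172  0.0868]
 [ 0.5832 -0.1175  0.0868]] near [[ 0.5618 -0.1875  0.0868]
 [ 0.5824 -0.1878  0.0868]]
```

>>> arm_command:
  steps: "0 0 0.04 0 10; 0 0 0.07 0 10; 0 0 0.095 0 10; 0 0 0.105 0 10; 0 0 0.105 0 10"

```text
time_s: 11.45
tcp_pos: [0.5717, -0.2445, 0.0593]
ee_rot: [-2.238, -2.203, 0.001]
wrist_force: [-0.2, -0.9, -2.2]
opening: 0.0199
grip_force: 45.0
```

>>> arm_command:
  steps: "0 0 0.002 0 10; 0 0 0.004 0 10; 0.01 0 0.004 0 10; 0.02 0 0.004 0 10; 0.02 0 0.004 0 10"

```text
time_s: 11.95
tcp_pos: [0.5728, -0.2335, 0.0581]
ee_rot: [-2.237, -2.205, -0.0]
wrist_force: [-0.1, 0.1, -0.8]
opening: 0.0201
grip_force: 45.0
```

>>> arm_command:
  steps: "0.03 0 0.002 0 10; 0.05 0 0.002 0 10; 0.07 0 0.002 0 10; 0.09 0 0.002 0 10; 0.11 0 0.002 0 10"

```text
time_s: 12.45
tcp_pos: [0.5736, -0.1786, 0.0571]
ee_rot: [2.238, 2.204, 0.0]
wrist_force: [0.3, -0.1, -0.2]
opening: 0.0199
grip_force: 45.0
```

>>> arm_command:
  steps: "0.02 0 0 0 10; 0.04 0 0 0 10; 0.06 0 0 0 10; 0.08 0 0 0 10; 0.1 0 0 0 10"

```text
time_s: 12.95
tcp_pos: [0.5742, -0.1307, 0.0574]
ee_rot: [2.235, 2.204, -0.004]
wrist_force: [-3.0, -10.8, 1.8]
opening: 0.0198
grip_force: 45.1
```

>>> arm_command:
  steps: "0.02 0 0 0 10; 0.04 0 0 0 10; 0.055 0 0 0 10; 0.066 0 0 0 10; 0.066 0 0 0 10"

```text
time_s: 13.45
tcp_pos: [0.5739, -0.0961, 0.0568]
ee_rot: [-2.236, -2.206, 0.003]
wrist_force: [-2.2, -4.1, -1.5]
opening: 0.0198
grip_force: 45.0
```

```bash
python3 - <<'E'
from h import *
go(.575,-.071,.057,-0.9)
p=snap('top','t7.png'); a=cv2.imread('pics/top0.png').astype(int); b=cv2.imread('pics/t7.png').astype(int)
# resample both along the channel axis (strip-top height), mean over 3 lines
ys=np.arange(.120,.170,.002)
for off in (-.008,0.,.008):
    q=pix(p,[[.578+.015*(y-.048)+off,y,.030] for y in ys]).astype(np.float32)
    f=lambda im: cv2.remap(im.astype(np.float32),q[:,:1],q[:,1:],cv2.INTER_LINEAR)[:,0].round().astype(int)
    A,B=f(a),f(b); print(off); print(*[f"{y*1000:.0f}:{tuple(m)}|{tuple(n)}" for y,m,n in zip(ys,A.tolist(),B.tolist())])
E
```

```text
rows [ 0.0502  0.0015 -0.0004] spin 0.0023 now [ 0.5739 -0.0961  0.0568] -0.76 13.45
-0.008
120:(177, 184, 188)|(177, 184, 191) 122:(179, 186, 189)|(179, 186, 192) 124:(181, 188, 191)|(181, 186, 193) 126:(182, 188, 194)|(181, 186, 191) 128:(164, 185, 201)|(173, 189, 200) 130:(129, 178, 212)|(157, 196, 219) 132:(116, 173, 213)|(130, 184, 219) 134:(109, 171, 212)|(107, 174, 217) 136:(115, 179, 212)|(118, 183, 218) 138:(118, 183, 212)|(123, 188, 219) 140:(118, 182, 214)|(122, 188, 220) 142:(117, 180, 214)|(120, 185, 220) 144:(115, 176, 213)|(117, 180, 219) 146:(105, 157, 190)|(108, 161, 195) 148:(99, 135, 159)|(102, 139, 164) 150:(99, 103, 115)|(103, 108, 118) 152:(104, 103, 112)|(107, 107, 115) 154:(113, 117, 129)|(113, 120, 132) 156:(90, 106, 125)|(87, 108, 127) 158:(73, 98, 122)|(69, 99, 123) 160:(74, 103, 127)|(75, 104, 129) 162:(75, 104, 127)|(78, 106, 131) 164:(74, 101, 124)|(77, 105, 130) 166:(72, 99, 123)|(74, 102, 126) 168:(71, 97, 122)|(71, 99, 123) 170:(71, 95, 120)|(70, 98, 120)
0.0
120:(176, 182, 185)|(178, 188, 195) 122:(177, 182, 187)|(179, 188, 194) 124:(177, 183, 188)|(
[... 1073 characters left out ...]
 189)|(123, 172, 206) 134:(94, 151, 191)|(93, 149, 194) 136:(102, 158, 200)|(103, 161, 204) 138:(106, 163, 204)|(109, 166, 209) 140:(109, 165, 206)|(112, 168, 211) 142:(107, 163, 204)|(110, 166, 210) 144:(105, 161, 202)|(108, 164, 207) 146:(102, 152, 193)|(101, 155, 197) 148:(105, 144, 181)|(104, 147, 183) 150:(116, 138, 164)|(116, 140, 165) 152:(127, 147, 171)|(128, 148, 173) 154:(136, 158, 183)|(137, 160, 187) 156:(112, 158, 193)|(112, 159, 197) 158:(98, 159, 202)|(99, 160, 206) 160:(99, 161, 206)|(106, 165, 210) 162:(101, 163, 207)|(108, 168, 212) 164:(102, 163, 207)|(107, 170, 214) 166:(106, 164, 208)|(103, 166, 210) 168:(107, 164, 208)|(102, 163, 207) 170:(104, 164, 206)|(106, 168, 210)
```

The strip front is now at y ≈ 0.132. The free plunger face is at about 0.149, so roughly 25 mm remains to reach half press. I'll creep forward and watch.

>>> arm_command:
  steps: "0.01 0 0 0 10; 0.018 0 0 0 10; 0.026 0 0 0 10; 0.03 0 0 0 10; 0.03 0 0 0 10"

```text
time_s: 14.0
tcp_pos: [0.5743, -0.0819, 0.0569]
ee_rot: [2.237, 2.206, -0.003]
wrist_force: [-3.2, -7.0, -0.1]
opening: 0.0197
grip_force: 45.0
```

>>> arm_command:
  steps: "0.003 0 0 0 10; 0.006 0 0 0 10; 0.009 0 0 0 10; 0.012 0 0 0 10; 0.012 0 0 0 10"

```text
time_s: 14.5
tcp_pos: [0.5744, -0.0765, 0.0569]
ee_rot: [2.236, 2.206, -0.004]
wrist_force: [-3.3, -8.9, 1.1]
opening: 0.0199
grip_force: 45.0
```

```bash
cat > meas.py <<'E'
from h import *
go(.575,-.071,.057,-0.9)
p=snap('top','t8.png'); a=cv2.imread('pics/top0.png'); b=cv2.imread('pics/t8.png')
ys=np.arange(.128,.178,.002)
g=lambda im,off,z:(lambda q:cv2.remap(im.astype(np.float32),q[:,:1],q[:,1:],cv2.INTER_LINEAR)[:,0,0].round().astype(int))(pix(p,[[.578+.015*(y-.048)+off,y,z] for y in ys]).astype(np.float32))
print((ys*1000).astype(int))
for off in (-.012,-.004,0,.004,.008): print(off,g(a,off,.030),g(b,off,.030),sep="\n")
E
python3 meas.py
```

```text
rows [ 0.0109  0.001  -0.0002] spin 0.0018 now [ 0.5744 -0.0765  0.0569] -0.79 14.5
[128 130 132 134 136 138 140 142 144 146 148 150 152 154 156 158 160 162
 164 166 168 170 172 174 176]
-0.012
[165 132 119 112 118 122 123 123 121 118 108  84  89 109 108 107 109 109
 107 106 106 106 101  91  78]
[160 117  99  88  96  99  96  96  96  98 100  99  95  90  98 105 109 110
 107 109 112 110 106  98  84]
-0.004
[160 122 111 104 110 113 114 111 104  90  92 122 148 170 146 130 131 131
 132 129 130 132 133 132 124]
[160 127 118 113 113 115 117 117 116 115 115 115 138 170 143 127 134 137
 137 132 131 134 134 133 125]
0
[153 117 102  94 103 108 108 107 104  92  98 131 164 196 176 163 164 165
 166 166 166 167 168 168 154]
[161 129 119 114 115 117 118 118 118 116 117 121 154 195 175 163 169 171
 169 170 170 170 170 171 159]
0.004
[157 113 104 100 104 107 109 106 102  93  97 118 141 160 127 106 104 105
 111 110 110 111 108 102  93]
[160 127 118 114 118 119 118 118 119 116 114 112 135 163 128 106 108 109
 113 114 114 115 112 107 100]
0.008
[157 106  98  94 102 106 109 107 105 102 105 116 127 136 112  98  99 101
 102 106 107 104  98  90  77]
[156 118 114 112 114 116 117 119 121 118 115 112 123 135 117 105 106 105
 104 106 107 107 102  95  81]
```

The front is at about 0.151 and just touching: the plunger's bright rim is still at 0.154. I'll advance 6 mm and measure the rim's shift.

>>> arm_command:
  steps: "0.003 0 0 0 10; 0.006 0 0 0 10; 0.009 0 0 0 10; 0.012 0 0 0 10; 0.012 0 0 0 10"

```text
time_s: 15.05
tcp_pos: [0.5745, -0.0711, 0.0571]
ee_rot: [2.236, 2.205, -0.005]
wrist_force: [-3.5, -11.7, 2.1]
opening: 0.0197
grip_force: 45.1
```

```bash
python3 meas.py
```

```text
rows [0.0002 0.0009 0.0001] spin 0.002 now [ 0.5745 -0.0711  0.0571] -0.78 15.05
[128 130 132 134 136 138 140 142 144 146 148 150 152 154 156 158 160 162
 164 166 168 170 172 174 176]
-0.012
[165 132 119 112 118 122 123 123 121 118 108  84  89 109 108 107 109 109
 107 106 106 106 101  91  78]
[158 112  96  89  94  97  99 101 101 100  99 100 103 106  90  79  83  93
 107 110 113 109 103  92  82]
-0.004
[160 122 111 104 110 113 114 111 104  90  92 122 148 170 146 130 131 131
 132 129 130 132 133 132 124]
[160 126 119 115 113 113 114 114 115 115 116 116 119 123 133 145 159 155
 137 132 132 135 137 138 128]
0
[153 117 102  94 103 108 108 107 104  92  98 131 164 196 176 163 164 165
 166 166 166 167 168 168 154]
[160 130 121 117 116 117 119 119 119 118 118 119 122 125 143 162 182 181
 168 169 171 170 170 170 156]
0.004
[157 113 104 100 104 107 109 106 102  93  97 118 141 160 127 106 104 105
 111 110 110 111 108 102  93]
[159 123 116 114 118 119 118 117 116 117 119 123 124 126 131 140 158 142
 109 110 112 115 114 109 100]
0.008
[157 106  98  94 102 106 109 107 105 102 105 116 127 136 112  98  99 101
 102 106 107 104  98  90  77]
[153 117 112 109 115 117 115 117 120 117 117 118 120 123 114 114 127 122
 108 106 103 103  99  93  82]
```

The rim moved about 6 mm and the force rose 2.8 N, which fits 0.5 N/mm. I'll go 2 mm further, then withdraw straight back.

>>> arm_command:
  steps: "0.002 0 0 0 10; 0.004 0 0 0 10; 0.005 0 0 0 10; 0.005 0 0 0 10; 0.005 0 0 0 10"

```text
time_s: 15.6
tcp_pos: [0.5746, -0.0691, 0.0571]
ee_rot: [2.235, 2.205, -0.005]
wrist_force: [-3.0, -13.4, 2.0]
opening: 0.0198
grip_force: 45.1
```

>>> arm_command:
  steps: "-0.01 0 0 0 10; -0.03 0 0 0 10; -0.06 0 0 0 10; -0.1 0 0 0 10; -0.14 0 0 0 10"

```text
time_s: 16.1
tcp_pos: [0.5742, -0.1381, 0.0568]
ee_rot: [-2.238, -2.205, -0.001]
wrist_force: [0.1, -0.4, -0.8]
opening: 0.0196
grip_force: 45.0
```

```bash
python3 meas.py | tail -12
```

```text
[159 130 121 116 118 119 119 119 119 122 122 118 116 115 113 127 177 174
 142 156 170 170 171 172 159]
0.004
[157 113 104 100 104 107 109 106 102  93  97 118 141 160 127 106 104 105
 111 110 110 111 108 102  93]
[161 129 119 114 115 117 119 118 117 118 119 119 119 119 120 131 159 150
 119 113 111 114 112 106 100]
0.008
[157 106  98  94 102 106 109 107 105 102 105 116 127 136 112  98  99 101
 102 106 107 104  98  90  77]
[154 115 113 111 111 112 112 118 123 120 118 118 119 121 114 114 125 119
 105 105 105 106 102  94  82]
```

The strip stayed, with the rim at about 0.161 (7–8 mm pressed). The stick's nose is well out of the guard, so I lift it and take it back to its free spot on the bench.

>>> arm_command:
  steps: "-0.04 0 0 0 10; -0.06 0 -0.04 0 10; -0.08 0 -0.1 0 10; -0.08 0 -0.13 0 10; -0.08 0 -0.13 0 10"

```text
time_s: 16.65
tcp_pos: [0.5748, -0.1783, 0.1243]
ee_rot: [2.236, 2.2, 0.003]
wrist_force: [0.8, 0.0, -1.4]
opening: 0.0201
grip_force: 45.0
```

```bash
python3 -c "
from h import *
go(.438,-.257,.11,2.7)"
```

```text
rows [-0.1617 -0.2711  0.0275] spin -0.0604 now [ 0.5748 -0.1783  0.1243] -0.93 16.65
```

>>> arm_command:
  steps: "-0.16 -0.27 0 -0.06 10; -0.16 -0.27 0 -0.06 10; -0.16 -0.27 0.02 -0.06 10; -0.16 -0.27 0.027 -0.06 10; -0.16 -0.27 0.027 -0.06 10"

```text
time_s: 17.15
tcp_pos: [0.4356, -0.2551, 0.1071]
ee_rot: [-2.169, -2.269, -0.0]
wrist_force: [1.0, -0.4, -1.9]
opening: 0.0199
grip_force: 45.0
```

>>> arm_command:
  steps: "0 0 0.04 0 10; 0 0 0.08 0 10; 0 0 0.11 0 10; 0 0 0.124 0 10; 0 0 0.124 0 10"

```text
time_s: 17.65
tcp_pos: [0.4378, -0.2541, 0.0454]
ee_rot: [-2.165, -2.274, -0.0]
wrist_force: [0.0, 0.3, -1.0]
opening: 0.0197
grip_force: 45.0
```

>>> arm_command:
  steps: "0 0 0.004 0 10; 0 0 0.008 0 10; 0 0 0.008 0 10; 0 0 0.008 0 10; 0 0 0.008 0 10"

```text
time_s: 18.15
tcp_pos: [0.4375, -0.2551, 0.0427]
ee_rot: [2.168, 2.273, 0.0]
wrist_force: [-0.2, 0.3, -1.8]
opening: 0.0197
grip_force: 45.0
```

At grip height 0.0424 the underside is on the bench. I'll release and rise.

>>> arm_command:
  steps: "0 0 0.001 0 24; 0 0 0.001 0 40; 0 0 0.001 0 50; 0 0 0.001 0 50; 0 0 0.001 0 50"

```text
time_s: 18.65
tcp_pos: [0.4374, -0.2549, 0.042]
ee_rot: [2.168, 2.274, 0.0]
wrist_force: [0.4, -0.3, 0.9]
opening: 0.0481
grip_force: 0.0
```

>>> arm_command:
  steps: "0 0 -0.04 0 50; 0 0 -0.12 0 50; 0 0 -0.2 0 50; 0 0 -0.26 0 50; 0 0 -0.26 0 50"

```text
time_s: 19.15
tcp_pos: [0.4392, -0.2563, 0.1762]
ee_rot: [2.162, 2.268, 0.001]
wrist_force: [1.6, -0.4, -0.1]
opening: 0.0498
grip_force: 0.0
```

>>> arm_command:
  steps: "-0.1 -0.15 0 0 50; -0.2 -0.2 0 0 50; -0.2 -0.2 0 0 50; -0.2 -0.2 0 0 50; -0.2 -0.2 0 0 50"

```text
time_s: 19.65
tcp_pos: [0.3415, -0.3597, 0.1711]
ee_rot: [-2.17, -2.27, -0.001]
wrist_force: [-0.3, 1.1, -0.0]
opening: 0.0501
grip_force: 0.0
```

```bash
python3 - <<'E'
from h import *
import subprocess
s=r.observe();print(s['time_s'],s['opening'],s['wrist_force'],s['tcp_pos'])
p=snap('top','t9.png'); a=cv2.imread('pics/top0.png').astype(np.float32); b=cv2.imread('pics/t9.png').astype(np.float32)
m=(np.abs(a-b).max(2)>45).astype(np.uint8)[80:300,90:520]
n,l,st,c=cv2.connectedComponentsWithStats(cv2.morphologyEx(m,cv2.MORPH_CLOSE,np.ones((3,3))))
print([(int(x+90),int(y+80),int(w),int(h),int(A)) for x,y,w,h,A in st[1:] if A>5])
exec(open('meas.py').read())
E
```

```text
19.65 0.05006505307093185 [-0.32214244  1.10766926 -0.01841492] [ 0.34146618 -0.35973618  0.17106227]
[(260, 186, 10, 9, 41), (290, 219, 30, 17, 288), (387, 223, 10, 1, 10), (375, 223, 103, 77, 3236), (346, 225, 27, 3, 31), (345, 229, 44, 6, 89), (267, 269, 89, 31, 638)]
rows [0.5532 0.4924 0.229 ] spin 0.0598 now [ 0.3421 -0.359   0.1711] 2.69 19.7
[128 130 132 134 136 138 140 142 144 146 148 150 152 154 156 158 160 162
 164 166 168 170 172 174 176]
-0.012
[165 132 119 112 118 122 123 123 121 118 108  84  89 109 108 107 109 109
 107 106 106 106 101  91  78]
[158 114  99  90  96  98  97  99 102 101 100 101 102 103 102  99  90  92
 102 106 111 111 107  98  85]
-0.004
[160 122 111 104 110 113 114 111 104  90  92 122 148 170 146 130 131 131
 132 129 130 132 133 132 124]
[163 128 117 110 117 119 117 116 116 116 116 117 116 115 113 122 154 150
 120 125 134 134 135 136 126]
0
[153 117 102  94 103 108 108 107 104  92  98 131 164 196 176 163 164 165
 166 166 166 167 168 168 154]
[161 130 120 115 118 118 116 116 116 117 118 121 116 109 111 127 174 173
 142 157 170 169 169 170 158]
0.004
[157 113 104 100 104 107 109 106 102  93  97 118 141 160 127 106 104 105
 111 110 110 111 108 102  93]
[159 124 117 114 117 118 118 118 119 120 120 119 118 118 118 129 157 149
 119 115 112 112 109 104  98]
0.008
[157 106  98  94 102 106 109 107 105 102 105 116 127 136 112  98  99 101
 102 106 107 104  98  90  77]
[156 119 113 108 112 112 110 113 118 116 116 118 117 116 116 118 126 120
 106 106 106 110 105  95  82]
```

Only the strip, the plunger and a 1–2 mm shift of the stick have changed. The plunger is holding and the robot is clear, so I hand in.

```bash
python3 -c "
from station import order
print(order.close_job())"
```

```text
the job is handed in; nothing more can be done
None
```

The strip was fed through the guard and left pressing the plunger in about 7–8 of its 16 mm (measured from the top camera), the stick is back on its underside on the bench clear of the jig, nothing else visibly moved in the top camera view, and the job was handed in at about 20 s.

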